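# Close up a two-layer screw sample case

### The arm

A 6-joint arm with a two-finger parallel gripper is mounted at the origin on the work surface. World frame = base frame: x ahead of the robot, y to its left, z up, the work surface at z = 0. Lengths are in m, angles in rad, forces in N, time in s.
With the tool pointing down it reaches from about 0.375 to 0.9 m from the base axis. Payload 3.1 kg.
Tool frame: the origin (TCP) lies on the centre line of the jaws, within the pads' length; the fingertips stand 25 mm ahead of it and the grasp point (between the pads) lies 6 mm ahead of it; y points along the fingers, x is the direction in which the jaws open and shut, and the axes are right-handed (so a half turn about y gives the same grasp; the last joint's range is limited). The gripper opens to 85 mm and grips with 20 to 120 N. Pads are 22 mm wide; open, the fingers measure 114 mm over their backs; the gripper's body (76 mm by 85 mm) begins 54 mm behind the grasp point. The pads swing forward as they close: fully open they stand 13 mm farther back than shut.
Start: joints at [1.155, 0.527, 1.433, -0, 1.181, -0.178], TCP at [0.147, 0.608, 0.256] pointing down, gripper open.
Joint ranges: [-3.08, 3.08], [-0.75, 2.2], [0.22, 2.44], [-1.43, 4.57], [0, 2.65], [-2.85, 2.85]. Speed limits (rad/s): [2.79, 2.79, 3.14, 3.14, 3.14, 3.14].

### API

Orientations are given as a 3x3 rotation matrix whose columns are the frame's x, y, z axes.
In Python, from bench import manip gives the robot as it stands.
- The arm moves only by the tool play_rows, never from a script. Its argument "steps" is text: rows parted by semicolons, each of 7 numbers parted by spaces: the shift along the world's x, y, z in units of 25 mm (1.0 is 25 mm), then the turn, a rotation vector about the world's x, y, z in degrees, then the opening, from 0 (shut) to 1 (fully open). A call has 1 to 12 rows; each row shifts and turns the commanded pose from where the row before left it; what a row does not reach is not made up. A row lasts 1/10 s, in which the tool goes at most 50 mm and 8.59 degrees, less where a joint would pass 70% of its speed; a pose out of reach is approached as far as the arm can. A call is refused whole if a number of a shift passes 1 or a number of a turn 8.59, either way. A call with a gripper value outside its range is refused whole. The fingers move at their own pace and stop on an object; "force" is the grip in N (left out, the last holds). Time passes only in rows, so rows that do not move let the fingers close. It gives the time, the measured TCP pose, the force and the opening at its end, in the units of the state.
- manip.state(): the state, without advancing time (a new reading comes with each control period).
- manip.get_image(name): name is "scene" or "top" or "wrist"; returns a dict with "pixels" (420x560x3 uint8, red, green, blue), "vertical_fov" (degrees; the focal length in pixels is half the picture's height over the tangent of half this angle, whatever the lens; pixels are square), "cx", "cy" (the principal point, pixels), "rvec" (rotation vector, rad) and "tvec" (3), from world to camera coordinates, as OpenCV has them. Camera axes: x right, y down, z forward; pixel columns grow to the right and rows downward; lengths in m; the calibration is good to about 2 mm. A picture is of the moment at which its call begins. There is no depth.
- manip.close_job(): hands the job in, once; it reports no verdict.
The state is a dict: "t": time; "joint_positions": joint angles; "dq": joint speeds; "tau": joint torques, N m; "tool_pos": TCP position; "ee_rot": TCP orientation; "wrist_force": force on the tool from outside, world axes, zero at the start; "moment": the same for the moment, N m; "grip_width": opening from 0.0 (shut) to 1.0 (fully open).
Only numpy, scipy, OpenCV 4.12 (cv2) and the standard library are available. Lean on these libraries where they do the work, as an engineer would, in place of code of your own. Each camera call takes 0.05 s, during which the arm holds its last target. There are 200 camera calls.

### The job

Close up the two-layer screw sample case: lay the separator board flat on the filled lower case, between its corner posts, let go of it, then set the upper tray on top and press it down until both end clips snap over its lugs. Keep pressing the tray down firmly: the program finishes while the robot is still holding it down. Leave the other things on the bench where they are.

Things in the scene. Friction and masses are not known exactly. Their poses are not given: they have to be found in the camera images.
- case: Lower layer of the sample case, grey plastic, loose on the bench, 0.9 kg with its screws. Origin: centre of its underside; x along its length, y across. Sizes in mm throughout. Overall 184 x 82, clips included. The long sides are cut back for fingers at |x| < 52: walls at y = +-27, narrower than the separator; only the 4 thick foot plate reaches y = +-35 there.
- case_rim (a point): Centre of the case's level rim, 34 above its underside, on which the separator lies; axes as the case. Four L-shaped corner posts stand round it: flat inner faces at x = +-71.5 (|y| > 17) and y = +-32 (|x| > 52), straight up to 20 above the rim, then flared outwards (lead-in of 5 a side) up to 27 above it.
- clip_a (a joint): Angle (rad) of the 22 wide spring clip at the +x end of the case, top 80 above the bench. 0: upright, at rest; grows as it is pushed outwards, about 0.11 as a lug passes. Its hook nose points inwards, sloping on top, flat below (underside 16 above the rim); it springs back to 0 by itself when the lug is under it.
- clip_b (a joint): The same for the clip at the -x end. The two may snap one after the other, so that the push can drop twice.
- sheet_center (a point): Separator: stiff brown board, 136 (x) x 60 (y) x 5 thick, 35 g, lying across the top of a narrow carton, overhanging it by about 9 on each long side. The point is its centre, half-way up. It has 2 to spare on each long side and 3.5 at each end between the corner posts; lying on the rim, this point is 2.5 above the rim.
- carton: Closed carton full of screws under the separator, 120 (x) x 42 (y) x 48 high, 0.9 kg, on the bench. Origin: centre of its underside.
- tray_grip (a point): Centre of the grip bar of the upper tray: bar along x, 78 long, 12 wide (y), 16 high, on two posts at x = +-31, free space below it. The point is 52 above the tray's underside, 8 below the bar's top. When the tray is home in the case it is 57 above the rim (tray on the separator).
- tray_foot (a point): Centre of the underside of the upper tray: grey plastic, 140 (x) x 60 (y), walls 24 high, 0.2 to 0.3 kg, on the bench. A lug sticks out 6 beyond each end. Either way round fits, 1.5 to spare per end, 2 per side. Lugs meet the clips about 20 above the rim; the push rises to about 10 to 20 N, then drops suddenly, and the tray comes home 5 above the rim, with 2 of play.
- coupon: drilled steel test plate, 100 x 50 x 5, lying flat (bystander; sizes in mm, origin at the centre of its underside)
- caliper: caliper, 200 long, 14 high, lying flat (bystander; sizes in mm, origin at the centre of its underside)
- screwdriver: screwdriver lying on the bench (bystander; sizes in mm, origin at the centre of its underside)
- tin: small round tin, 32 across, 34 high (bystander; sizes in mm, origin at the centre of its underside)
- socket: hex socket, 26 across, 30 high (bystander; sizes in mm, origin at the centre of its underside)
- oil: oil bottle, 44 across, 110 high (bystander; sizes in mm, origin at the centre of its underside)
- dish: small open metal dish, 85 x 65, 22 high (bystander; sizes in mm, origin at the centre of its underside)

How it is judged:
On the way, in this order (a step that is already met when the one before it is completed fails the run):
1. the separator lies flat on the rim of the case between the posts, let go, with the tray not yet on it (z of sheet_center in the frame of case between 0.0345 and 0.0385 m and horizontal distance between sheet_center and case below 0.008 m and angle between the z axis of sheet_center and the z axis of case, either way round below 0.04 rad and angle between the x axis of sheet_center and the x axis of case, either way round below 0.1 rad and contact force between the fingers and sheet below 0.1 N and distance between tray_grip and case above 0.13 m), for 0.2 s.
2. the tray is down on the separator and both clips have snapped over its lugs (z of tray_grip in the frame of case between 0.088 and 0.0935 m and horizontal distance between tray_grip and case below 0.006 m and angle between the z axis of tray_grip and the z axis of case, either way round below 0.03 rad and value of joint each of clip_a, clip_b below 0.03 rad), for 0.2 s.
At the end, for the whole second after the job is handed in: Separator flat on the case rim (8 mm); tray level on it, grip point 88 to 93.5 mm above the case underside, within 6 mm of centre; both clips back (under 0.03 rad); case flat on the bench; fingers still pressing: over 8 N between tray and separator, of which about 5 N is the robot's push (all of step 2 and z of sheet_center in the frame of case between 0.0345 and 0.0385 m and horizontal distance between sheet_center and case below 0.008 m and angle between the z axis of sheet_center and the z axis of case, either way round below 0.04 rad and angle between the x axis of sheet_center and the x axis of case, either way round below 0.1 rad and contact force between tray and sheet above 8 N and contact force between the fingers and tray above 3 N and angle between case's own z axis and vertical below 0.03 rad and height (world z) of case below 0.003 m); the arm keeps its last pose, push and grip.
It fails at once if a bystander is shoved by more than 30 mm (distance of any of coupon, caliper, screwdriver, tin, socket, oil, dish from where it was at the start of the episode above 0.03 m).
It also fails if it takes over 64 s, if anything falls off the work surface, if the arm or the gripper's body presses on something with over 40 N, if the wrist force passes 120 N, or if a joint passes its speed limit or range.

## Working session

There is one attempt and no reset: what is moved stays moved. The work goes in short steps, Python scripts to look and compute and a tool call to move; the robot and the scene stay as the last step left them, time stands still between calls to the robot, and variables do not carry over. Pictures are saved under pics/ and viewed, about 8 in all and at most 12, crops included, and the job is handed in when it is done.

Besides the shell and the picture viewer there is one more tool, called by a JSON object that holds its "method" and its "body", one argument or row to a line. play_rows: Moves the arm, as the interface text tells. Its arguments: {"type":"object","properties":{"steps":{"type":"string"},"force":{"type":"number"}},"required":["steps"]}

```bash
mkdir -p pics
cat > h.py <<'E'
import numpy as np, cv2
from bench import manip
def cam(n):
    d=manip.get_image(n); h=d["pixels"].shape[0]
    f=h/2/np.tan(np.radians(d["vertical_fov"])/2)
    d["K"]=np.array([[f,0,d["cx"]],[0,f,d["cy"]],[0,0,1]]); d["R"]=cv2.Rodrigues(np.array(d["rvec"],float))[0]
    d["t"]=np.array(d["tvec"],float).reshape(3); d["c"]=-d["R"].T@d["t"]; return d
def ray(d,uv,z):
    uv=np.atleast_2d(np.array(uv,float)); p=np.c_[uv,np.ones(len(uv))]@np.linalg.inv(d["K"]).T@d["R"]
    return d["c"]+p*((z-d["c"][2])/p[:,2:3])
def proj(d,P):
    q=np.atleast_2d(P)@d["R"].T+d["t"]; q=q@d["K"].T; return q[:,:2]/q[:,2:]
def save(d,name,crop=None,s=1):
    im=d["pixels"][:,:,::-1]
    if crop: im=im[crop[1]:crop[3],crop[0]:crop[2]]
    cv2.imwrite("pics/"+name,cv2.resize(np.ascontiguousarray(im),None,fx=s,fy=s,interpolation=cv2.INTER_CUBIC))
E
python3 - <<'E'
from h import *
for n in ("top","scene","wrist"):
    d=cam(n); save(d,n+"0.png"); np.save(n+"0.npy",d,allow_pickle=True); print(n,d["c"],d["vertical_fov"],d["K"][0,0],d["cx"],d["cy"],d.keys())
print(manip.state())
a=cv2.imread("pics/top0.png"); b=cv2.imread("pics/scene0.png")
E
```

```text
top [ 0.51031586 -0.00189005  0.90668778] 52.255773208983875 428.13576829393276 279.435693182839 208.88166327687966 dict_keys(['pixels', 'vertical_fov', 'cx', 'cy', 'rvec', 'tvec', 'K', 'R', 't', 'c'])
scene [1.26235571 0.62205763 0.69636172] 43.99713931646511 519.8055997005902 280.3016766008024 206.00147135270427 dict_keys(['pixels', 'vertical_fov', 'cx', 'cy', 'rvec', 'tvec', 'K', 'R', 't', 'c'])
wrist [0.07598272 0.62319015 0.37369435] 71.88824461242912 289.6337860264841 277.2746687632498 209.28895363580423 dict_keys(['pixels', 'vertical_fov', 'cx', 'cy', 'rvec', 'tvec', 'K', 'R', 't', 'c'])
{'t': 0.15, 'joint_positions': array([ 1.15548493e+00,  5.28264547e-01,  1.43358151e+00,  5.41702311e-06,
        1.18142791e+00, -1.78471619e-01]), 'dq': array([-0.00080612, -0.00348325, -0.00192899,  0.00128888, -0.00192471,
       -0.00100757]), 'tau': array([ 8.75462010e-04, -4.42741191e+01, -1.78277814e+01, -2.25204644e-04,
        5.66104180e-03, -1.16536319e-05]), 'tool_pos': array([0.14639269, 0.6070993 , 0.2555595 ]), 'ee_rot': array([[ 2.34633235e-01, -6.82949911e-04, -9.72083730e-01],
       [ 9.72082563e-01, -1.53635660e-03,  2.34634033e-01],
       [-1.65371055e-03, -9.99998587e-01,  3.03403381e-04]]), 'wrist_force': array([-0.64436046, -0.52846856,  0.42022402]), 'moment': array([-0.03447696, -0.03839515,  0.05618556]), 'grip_width': 1.0034143600546097}
```

View pics/top0.png

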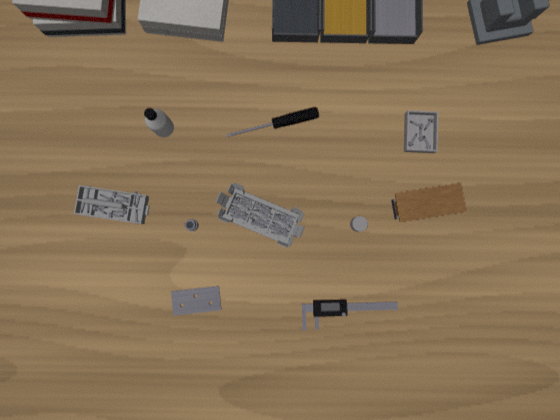

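View pics/scene0.png

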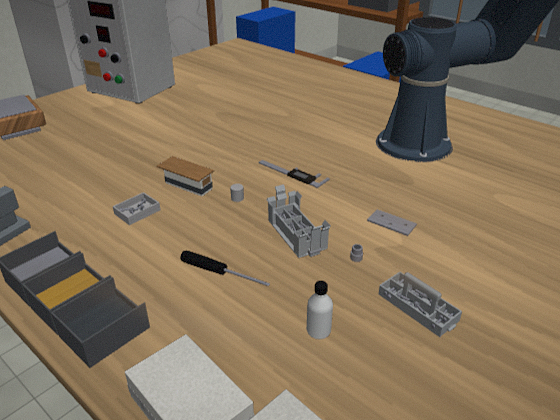

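The top view shows the case at (260,215), tray at (112,205), and board on its carton at (430,203). The bystanders stand clear in between. Next I'll enlarge the three objects.

Run:
```python
from h import *
d=np.load("top0.npy",allow_pickle=True).item(); im=d["pixels"][:,:,::-1]
def c(x,y,w,h,s): return cv2.resize(np.ascontiguousarray(im[y:y+h,x:x+w]),None,fx=s,fy=s,interpolation=cv2.INTER_CUBIC)
a=c(70,178,90,52,4);b=c(385,175,90,52,4);e=c(205,175,110,78,5)
o=np.zeros((600,720,3),np.uint8);o[:208,:360]=a;o[:208,360:720]=b;o[208:598,:550]=e
cv2.imwrite("pics/crop1.png",cv2.convertScaleAbs(o,alpha=1.5))
```

```text
(no output)
```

View pics/crop1.png

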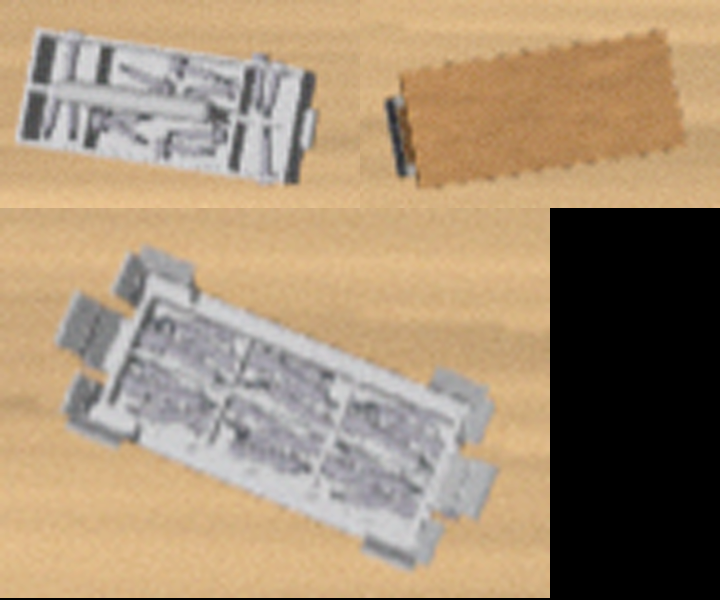

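Run:
```python
from h import *
d=np.load("top0.npy",allow_pickle=True).item()
def show(n,p,z):
    P=ray(d,p,z); print(n,P.round(4).tolist(),"mean",P.mean(0).round(4),"sides",[round(np.linalg.norm(P[i]-P[i-1])*1e3,1) for i in range(len(P))]); return P
f=lambda p,x,y,s,ox,oy: (np.array(p,float)-[ox,oy])/s+[x,y]
P=show("board",f([(403,75),(667,30),(685,145),(418,187)],385,175,4,360,0),.053); v=(P[1]-P[0]+P[2]-P[3]);print(np.degrees(np.arctan2(v[1],v[0])))
P=show("tray",f([(38,30),(315,72),(298,183),(17,140)],70,178,4,0,0),.024); v=(P[1]-P[0]+P[2]-P[3]);print(np.degrees(np.arctan2(v[1],v[0])))
P=show("case",f([(75,290),(497,465),(475,520),(55,338)],205,175,5,0,208),.08); v=(P[1]-P[0]+P[2]-P[3]);print(np.degrees(np.arctan2(v[1],v[0])))
w=np.load("wrist0.npy",allow_pickle=True).item(); R=manip.state()["ee_rot"]; t=manip.state()["tool_pos"]
print(w["R"]@R, R.T@(w["c"]-t))
```

```text
board [[0.6036, -0.2404, 0.053], [0.6286, -0.3736, 0.053], [0.5708, -0.3819, 0.053], [0.5475, -0.2477, 0.053]] mean [ 0.5876 -0.3109  0.053 ] sides [np.float64(56.6), np.float64(135.6), np.float64(58.5), np.float64(136.1)]
-79.7779669345037
tray [[0.613, 0.4065, 0.024], [0.5936, 0.2629, 0.024], [0.5362, 0.2695, 0.024], [0.556, 0.4145, 0.024]] mean [0.5747 0.3383 0.024 ] sides [np.float64(57.6), np.float64(144.9), np.float64(57.8), np.float64(146.4)]
-97.73389640203456
case [[0.5996, 0.1086, 0.08], [0.5344, -0.0559, 0.08], [0.5131, -0.0477, 0.08], [0.5808, 0.1158, 0.08]] mean [0.557  0.0302 0.08  ] sides [np.float64(20.2), np.float64(177.0), np.float64(22.9), np.float64(177.0)]
-112.05608980535831
[[ 9.99999459e-01  7.53505083e-04  7.17587516e-04]
 [ 8.98276166e-04 -2.77085648e-01 -9.60844804e-01]
 [-5.25168242e-04  9.60844928e-01 -2.77086174e-01]] [-0.00107425 -0.11811132  0.07225568]
```

{"method": "play_rows", "body": {
  "steps": "0.685 -0.96 0 0 0 -4.1 1;0.685 -0.96 0 0 0 -4.1 1;0.685 -0.96 0 0 0 -4.1 1;0.685 -0.96 0 0 0 -4.1 1;0.685 -0.96 0 0 0 -4.1 1;0.685 -0.96 0 0 0 -4.1 1;0.685 -0.96 0 0 0 -4.1 1;0.685 -0.96 0 0 0 -4.1 1;0.685 -0.96 0 0 0 -4.1 1;0.685 -0.96 0 0 0 -4.1 1;0.685 -0.96 0 0 0 -4.1 1;0.685 -0.96 0 0 0 -4.1 1",
  "force": 40
}}

```text
t: 1.35
tool_pos: [0.3525, 0.3184, 0.2562]
ee_rot: [[0.89, -0.0, -0.455], [0.455, -0.0, 0.89], [-0.0, -1.0, -0.0]]
wrist_force: [0.1, -0.2, -0.5]
grip_width: 0.998
```

{"method": "play_rows", "body": {
  "steps": "0.685 -0.96 0 0 0 -4.1 1;0.685 -0.96 0 0 0 -4.1 1;0.685 -0.96 0 0 0 -4.1 1;0.685 -0.96 0 0 0 -4.1 1;0.685 -0.96 0 0 0 -4.1 1;0.685 -0.96 0 0 0 -4.1 1;0.685 -0.96 0 0 0 -4.1 1;0.685 -0.96 -0.6 0 0 -4.1 1;0.685 -0.96 -0.7 0 0 -4.1 1;0.685 -0.96 -0.7 0 0 -4.1 1;0.685 -0.96 -0.7 0 0 -4.1 1;0.685 -0.96 -0.7 0 0 -4.1 1"
}}

```text
t: 2.55
tool_pos: [0.558, 0.0305, 0.1704]
ee_rot: [[0.926, -0.0, 0.377], [-0.377, 0.0, 0.926], [-0.0, -1.0, -0.0]]
wrist_force: [0.2, 0.1, 0.5]
grip_width: 0.999
```

{"method": "play_rows", "body": {
  "steps": "0 0 0 0 0 0 1;0 0 0 0 0 0 1"
}}

```text
t: 2.75
tool_pos: [0.5572, 0.0312, 0.1706]
ee_rot: [[0.927, -0.002, 0.375], [-0.375, 0.001, 0.927], [-0.002, -1.0, -0.0]]
wrist_force: [-1.0, 0.1, 0.1]
grip_width: 1.0
```

Run:
```python
from h import *
d=cam("wrist"); save(d,"w1.png",None,1.4); np.save("w1.npy",d,allow_pickle=True)
s=manip.state(); print(s["tool_pos"],s["ee_rot"],s["t"])
a=np.radians(68); R=np.array([[np.cos(a),-np.sin(a)],[np.sin(a),np.cos(a)]])
for p in ((92,0,80),(-92,0,80),(0,0,34)): 
    q=np.r_[R@np.array(p[:2])/1e3+[.557,.030],p[2]/1e3]; print(p,proj(d,q)*1.4)
```

```text
[0.55691585 0.03185253 0.17113335] [[ 9.27473602e-01 -1.44907085e-03  3.73885835e-01]
 [-3.73885468e-01  5.26259878e-04  9.27474733e-01]
 [-1.54073771e-03 -9.99998812e-01 -5.36943880e-05]] 2.8
(92, 0, 80) [[392.80821075 128.61353577]]
(-92, 0, 80) [[391.72103841 454.54742856]]
(0, 0, 34) [[391.69859926 287.96904683]]
```

View pics/w1.png

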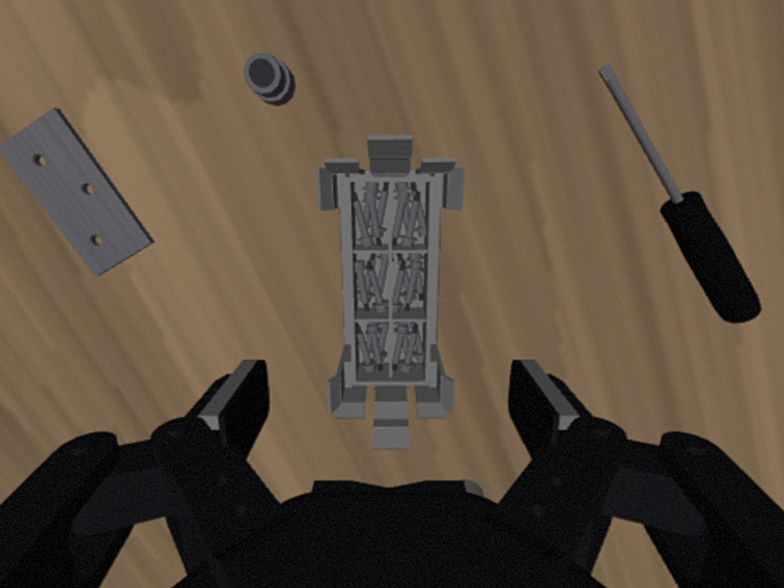

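The wrist view is sharp. The clip tips are at (391,135) and (391,448), with their midpoint within 1 px of prediction, so the case position is confirmed. Next I'll squeeze its cut-back walls, which squares it to the jaws.

{"method": "play_rows", "body": {
  "steps": "0 0 -1 0 0 0 1;0 0 -1 0 0 0 1;0 0 -1 0 0 0 1;0 0 -1 0 0 0 1;0 0 -1 0 0 0 1;0 0 -0.45 0 0 0 1;0 0 0 0 0 0 0.5;0 0 0 0 0 0 0.5;0 0 0 0 0 0 0.5;0 0 0 0 0 0 0.5;0 0 0 0 0 0 0.5;0 0 0 0 0 0 0.5",
  "force": 30
}}

```text
t: 4.0
tool_pos: [0.5581, 0.0319, 0.0364]
ee_rot: [[0.927, 0.002, 0.374], [-0.374, 0.0, 0.927], [0.002, -1.0, 0.001]]
wrist_force: [-0.2, 3.5, 6.7]
grip_width: 0.628
```

Run:
```python
from h import *
s=manip.state(); print(s)
```

```text
{'t': 4.0, 'joint_positions': array([-1.43032883e-01,  7.77688020e-01,  1.74359983e+00,  7.45705001e-04,
        6.18553181e-01,  2.39533623e-01]), 'dq': array([ 0.00034804, -0.00094651, -0.00064854, -0.00071222, -0.00020763,
        0.00050368]), 'tau': array([ -1.81485169, -41.17384672,  -7.51808703,  -0.36704469,
        -0.42240221,   0.1277202 ]), 'tool_pos': array([0.55812648, 0.03188456, 0.03642133]), 'ee_rot': array([[ 9.27481347e-01,  1.79550356e-03,  3.73865118e-01],
       [-3.73866011e-01,  1.78281536e-04,  9.27482708e-01],
       [ 1.59864526e-03, -9.99998372e-01,  8.36630555e-04]]), 'wrist_force': array([-0.2149517 ,  3.47141082,  6.73381582]), 'moment': array([0.49878346, 0.15955962, 0.14314095]), 'grip_width': 0.6275956667019726}
```

{"method": "play_rows", "body": {
  "steps": "0 0 0 0 0 0 1;0 0 0 0 0 0 1;0 0 0 0 0 0 1;0 0 0 0 0 0 1;0 0 1 0 0 0 1;0 0 1 0 0 0 1;0 0 1 0 0 0 1;0 0 1 0 0 0 1;0 0 1 0 0 0 1;0 0 0.45 0 0 0 1;0 0 0 0 0 0 1;0 0 0 0 0 0 1"
}}

```text
t: 5.2
tool_pos: [0.557, 0.0315, 0.1706]
ee_rot: [[0.927, -0.001, 0.374], [-0.374, 0.0, 0.927], [-0.001, -1.0, -0.0]]
wrist_force: [0.1, -0.3, -0.5]
grip_width: 1.007
```

Run:
```python
from h import *
d=cam("wrist"); save(d,"w2.png",(215,70,345,350),2.1); np.save("w2.npy",d,allow_pickle=True)
s=manip.state(); print(s["tool_pos"],s["ee_rot"].round(4),s["t"])
```

```text
[0.55673446 0.03160401 0.17008943] [[ 9.274e-01 -2.400e-03  3.742e-01]
 [-3.742e-01  3.000e-04  9.274e-01]
 [-2.400e-03 -1.000e+00 -6.000e-04]] 5.25
```

View pics/w2.png

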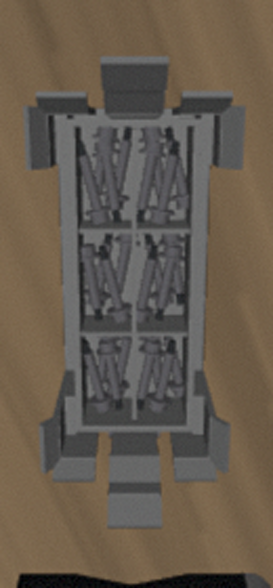

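The case is square to the jaws. In crop px, its clip tip edges are at (135,57) and (134.5,526), and the rim ends are at y≈115 and 433.

Run:
```python
from h import *
d=np.load("w2.npy",allow_pickle=True).item(); T=np.array([.5575,.0315]); a=np.radians(68.03); u=np.array([np.cos(a),np.sin(a)]); v=np.array([-u[1],u[0]])
px=lambda p: np.array(p,float)/2.1+[215,70]
for n,z,P in (("clip",.08,[(135,57),(134.5,526)]),("rim",.034,[(134,115),(134,433)])):
    Q=ray(d,px(P),z)[:,:2]; print(n,((Q-T)@np.c_[u,v]*1e3).round(1).tolist(),Q.mean(0).round(4), np.linalg.norm(Q[0]-Q[1]))
```

```text
clip [[87.4, 0.9], [-89.1, 0.7]] [0.5564 0.031 ] 0.1765307940642259
rim [[69.6, 1.0], [-73.1, 0.7]] [0.556  0.0302] 0.14267661984332583
```

{"method": "play_rows", "body": {
  "steps": "0.086 -0.98 0.043 0 0 2.3 1;0.086 -0.98 0.043 0 0 2.3 1;0.086 -0.98 0.043 0 0 2.3 1;0.086 -0.98 0.043 0 0 2.3 1;0.086 -0.98 0.043 0 0 2.3 1;0.086 -0.98 0.043 0 0 2.3 1;0.086 -0.98 0.043 0 0 2.3 1;0.086 -0.98 0.043 0 0 2.3 1;0.086 -0.98 0.043 0 0 2.3 1;0.086 -0.98 0.043 0 0 2.3 1;0.086 -0.98 0.043 0 0 2.3 1;0.086 -0.98 0.043 0 0 2.3 1"
}}

```text
t: 6.45
tool_pos: [0.5826, -0.263, 0.1821]
ee_rot: [[0.995, -0.003, -0.1], [0.1, 0.002, 0.995], [-0.003, -1.0, 0.002]]
wrist_force: [0.2, -0.6, -0.4]
grip_width: 1.004
```

{"method": "play_rows", "body": {
  "steps": "0.086 -0.98 0.043 0 0 2.3 1;0.086 -0.98 0.043 0 0 2.3 1;0 0 0 0 0 0 1;0 0 0 0 0 0 1"
}}

```text
t: 6.85
tool_pos: [0.5868, -0.3111, 0.1845]
ee_rot: [[0.984, -0.003, -0.176], [0.176, 0.003, 0.984], [-0.002, -1.0, 0.003]]
wrist_force: [0.7, 0.2, -0.4]
grip_width: 0.998
```

Run:
```python
from h import *
d=cam("wrist"); save(d,"w3.png",None,1.4); np.save("w3.npy",d,allow_pickle=True)
s=manip.state(); print(s["tool_pos"],s["ee_rot"].round(4),s["t"])
```

```text
[ 0.58679458 -0.31031716  0.18472665] [[ 0.9842 -0.0027 -0.177 ]
 [ 0.177   0.0026  0.9842]
 [-0.0022 -1.      0.0031]] 6.9
```

View pics/w3.png

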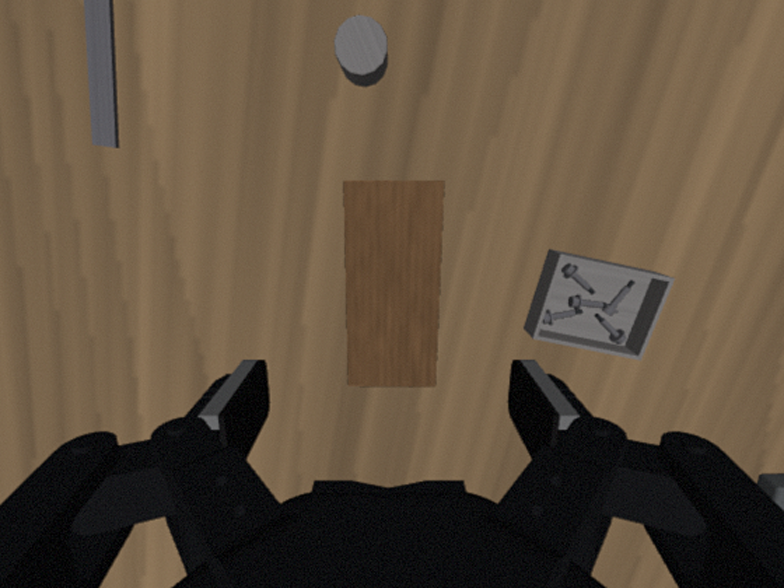

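The board lies straight in the view, with corners at (343,181), (444,181), (437,387) and (347,387). The dish to the right is clear of the finger path.

Run:
```python
from h import *
d=np.load("w3.npy",allow_pickle=True).item(); T=np.array([.5876,-.3115]); a=np.radians(100.23); u=np.array([np.cos(a),np.sin(a)]); v=np.array([-u[1],u[0]])
Q=ray(d,np.array([(343,181),(444,181),(437,387),(347,387)])/1.4,.053)[:,:2]; print(((Q-T)@np.c_[u,v]*1e3).round(1).tolist(),((Q.mean(0)-T)@np.c_[u,v]*1e3).round(1),Q.mean(0).round(4))
# dish nearest point
q=ray(d,np.array([(525,330),(540,355)])/1.4,.0)[:,:2];print(((q-T)@np.c_[u,v]*1e3).round(1))
```

```text
[[68.3, 30.0], [68.2, -30.0], [-68.1, -30.3], [-68.1, 31.5]] [0.1 0.3] [ 0.5873 -0.3115]
[[ -46.8 -105.7]
 [ -68.5 -119.8]]
```

{"method": "play_rows", "body": {
  "steps": "0 0 -1 0 0 0 1;0 0 -1 0 0 0 1;0 0 -1 0 0 0 1;0 0 -1 0 0 0 1;0 0 -1 0 0 0 1;0 0 -0.16 0 0 0 1;0 0 0 0 0 0 0.6;0 0 0 0 0 0 0.6;0 0 0 0 0 0 0.6;0 0 0 0 0 0 0.6;0 0 0 0 0 0 0.6;0 0 0 0 0 0 0.6",
  "force": 30
}}

```text
t: 8.1
tool_pos: [0.5883, -0.3118, 0.0586]
ee_rot: [[0.984, 0.002, -0.178], [0.178, -0.001, 0.984], [0.001, -1.0, -0.001]]
wrist_force: [-0.5, 0.9, 5.5]
grip_width: 0.688
```

{"method": "play_rows", "body": {
  "steps": "0 0 0.3 0 0 0 0.6;0 0 0.8 0 0 0 0.6;0 0 1 0 0 0 0.6;0 0 1 0 0 0 0.6;0 0 1 0 0 0 0.6;0 0 0 0 0 0 0.6"
}}

```text
t: 8.7
tool_pos: [0.5896, -0.313, 0.164]
ee_rot: [[0.984, 0.006, -0.178], [0.178, -0.005, 0.984], [0.005, -1.0, -0.006]]
wrist_force: [0.1, 0.6, -0.6]
grip_width: 0.695
```

Run:
```python
from h import *
d=cam("wrist"); save(d,"w4.png",None,1.2); np.save("w4.npy",d,allow_pickle=True)
s=manip.state(); print(s["tool_pos"],s["ee_rot"].round(4),s["t"],s["grip_width"],s["wrist_force"])
```

```text
[ 0.58849159 -0.31218105  0.16182703] [[ 0.9841  0.0032 -0.1776]
 [ 0.1776 -0.0026  0.9841]
 [ 0.0027 -1.     -0.0031]] 8.75 0.6921703731989916 [-0.13433264  0.08286578 -1.49227847]
```

View pics/w4.png

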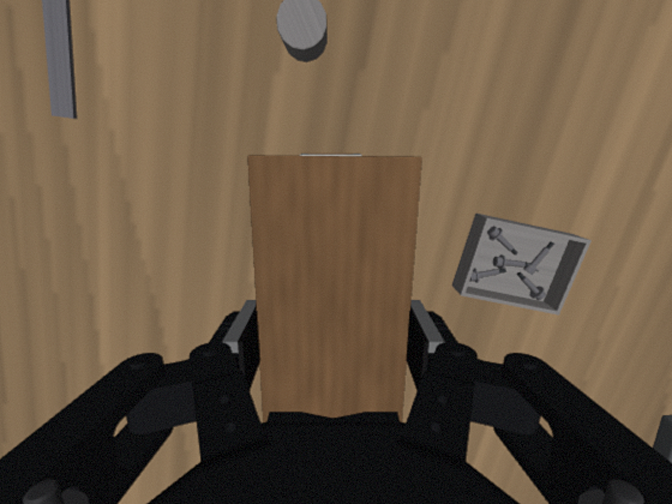

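{"method": "play_rows", "body": {
  "steps": "-0.0874 0.976 0 0 0 -2.3 0.6;-0.0874 0.976 0 0 0 -2.3 0.6;-0.0874 0.976 0 0 0 -2.3 0.6;-0.0874 0.976 0 0 0 -2.3 0.6;-0.0874 0.976 0 0 0 -2.3 0.6;-0.0874 0.976 0 0 0 -2.3 0.6;-0.0874 0.976 0 0 0 -2.3 0.6;-0.0874 0.976 0 0 0 -2.3 0.6;-0.0874 0.976 0 0 0 -2.3 0.6;-0.0874 0.976 0 0 0 -2.3 0.6;-0.0874 0.976 0 0 0 -2.3 0.6;-0.0874 0.976 0 0 0 -2.3 0.6"
}}

```text
t: 9.95
tool_pos: [0.5601, -0.0175, 0.1582]
ee_rot: [[0.954, -0.003, 0.3], [-0.3, 0.001, 0.954], [-0.004, -1.0, -0.0]]
wrist_force: [0.3, -0.3, -0.8]
grip_width: 0.691
```

{"method": "play_rows", "body": {
  "steps": "-0.0874 0.976 0 0 0 -2.3 0.6;-0.0874 0.976 0 0 0 -2.3 0.6;0 0 -1 0 0 0 0.6;0 0 -1 0 0 0 0.6;0 0 -0.56 0 0 0 0.6;0 0 0 0 0 0 0.6;0 0 0 0 0 0 0.6"
}}

```text
t: 10.65
tool_pos: [0.5569, 0.0299, 0.0954]
ee_rot: [[0.927, -0.001, 0.374], [-0.374, 0.0, 0.927], [-0.001, -1.0, -0.0]]
wrist_force: [0.5, -0.4, -0.0]
grip_width: 0.687
```

Run:
```python
from h import *
d=cam("wrist"); save(d,"w5.png",None,1.4); np.save("w5.npy",d,allow_pickle=True)
s=manip.state(); print(s["tool_pos"],s["ee_rot"].round(4),s["t"],s["grip_width"],s["wrist_force"])
```

```text
[0.55746315 0.02984444 0.09611349] [[ 9.272e-01  5.000e-04  3.745e-01]
 [-3.745e-01 -1.000e-04  9.272e-01]
 [ 5.000e-04 -1.000e+00  1.000e-04]] 10.7 0.6909137135695114 [-0.19832557 -0.35941425 -0.03975556]
```

View pics/w5.png

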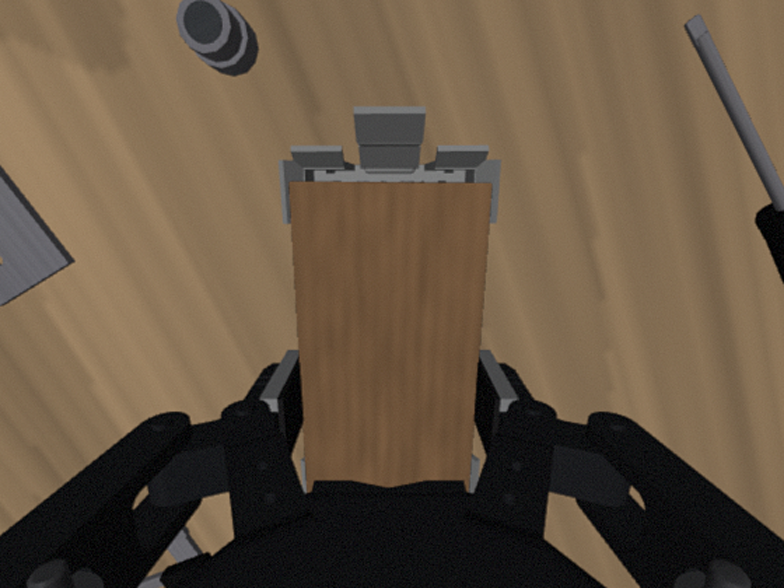

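Held board spans px 291–490 (centre 390.5) and the posts span 283–499 (centre 391), so it is centred across the case. Lowering it now.

{"method": "play_rows", "body": {
  "steps": "0 0 -0.4 0 0 0 0.6;0 0 -0.4 0 0 0 0.6;0 0 -0.3 0 0 0 0.6;0 0 -0.3 0 0 0 0.6;0 0 -0.2 0 0 0 0.6;0 0 -0.2 0 0 0 0.6;0 0 -0.1 0 0 0 0.6;0 0 -0.1 0 0 0 0.6;0 0 0 0 0 0 0.6"
}}

```text
t: 11.6
tool_pos: [0.557, 0.0302, 0.0457]
ee_rot: [[0.927, -0.0, 0.374], [-0.374, 0.0, 0.927], [-0.0, -1.0, -0.0]]
wrist_force: [-0.1, -0.1, -0.3]
grip_width: 0.693
```

{"method": "play_rows", "body": {
  "steps": "0 0 -0.06 0 0 0 0.6;0 0 -0.06 0 0 0 0.6;0 0 0 0 0 0 0.6;0 0 0 0 0 0 0.6"
}}

```text
t: 12.0
tool_pos: [0.5574, 0.0301, 0.0445]
ee_rot: [[0.927, 0.002, 0.374], [-0.374, -0.0, 0.927], [0.002, -1.0, 0.0]]
wrist_force: [-2.5, 0.1, 9.0]
grip_width: 0.693
```

Contact at about 9 N: the board is on the rim. I'll release it, rise and check.

{"method": "play_rows", "body": {
  "steps": "0 0 0.06 0 0 0 1;0 0 0 0 0 0 1;0 0 0 0 0 0 1;0 0 0 0 0 0 1;0 0 0.5 0 0 0 1;0 0 1 0 0 0 1;0 0 1 0 0 0 1;0 0 1 0 0 0 1;0 0 1 0 0 0 1;0 0 0.6 0 0 0 1;0 0 0 0 0 0 1;0 0 0 0 0 0 1"
}}

```text
t: 13.2
tool_pos: [0.5569, 0.0302, 0.1722]
ee_rot: [[0.927, 0.001, 0.374], [-0.374, -0.0, 0.927], [0.001, -1.0, 0.0]]
wrist_force: [-0.6, 0.6, -0.0]
grip_width: 1.001
```

Run:
```python
from h import *
d=cam("wrist"); save(d,"w6.png",(195,60,365,350),2.05); np.save("w6.npy",d,allow_pickle=True)
s=manip.state(); print(s["tool_pos"],s["ee_rot"].round(4),s["t"],s["grip_width"],s["wrist_force"])
```

```text
[0.55647083 0.03023682 0.17145371] [[ 9.274e-01 -1.200e-03  3.741e-01]
 [-3.741e-01  2.000e-04  9.274e-01]
 [-1.100e-03 -1.000e+00 -3.000e-04]] 13.25 0.9991046006819784 [0.38028495 0.02735243 0.33553976]
```

View pics/w6.png

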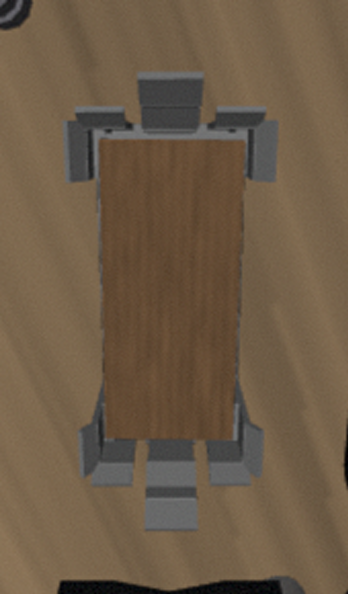

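Board lies flat between all four posts. In crop px, it spans x 100–245, y 139–440, and the clip tips are at y 72 and 529.

Run:
```python
from h import *
d=np.load("w6.npy",allow_pickle=True).item(); T=np.array([.557,.0302]); a=np.radians(68.03); u=np.array([np.cos(a),np.sin(a)]); v=np.array([-u[1],u[0]])
px=lambda p: np.array(p,float)/2.05+[195,60]
for n,z,P in (("clip",.08,[(170.5,72),(170.5,529)]),("rimfar",.034,[(170,127),(170,127)]),("board",.039,[(100,139),(245,139),(238,440),(105,440)])):
    Q=ray(d,px(P),z)[:,:2]; print(n,((Q-T)@np.c_[u,v]*1e3).round(1).tolist(),((Q.mean(0)-T)@np.c_[u,v]*1e3).round(1))
```

```text
clip [[88.9, 1.1], [-87.8, 0.8]] [0.6 1. ]
rimfar [[72.0, 1.1], [72.0, 1.1]] [72.   1.1]
board [[67.3, 29.7], [67.3, -29.4], [-69.4, -31.1], [-69.4, 31.6]] [-1.   0.2]
```

{"method": "play_rows", "body": {
  "steps": "0.0545 0.948 0 0 0 1.095 1;0.0545 0.948 0 0 0 1.095 1;0.0545 0.948 0 0 0 1.095 1;0.0545 0.948 0 0 0 1.095 1;0.0545 0.948 0 0 0 1.095 1;0.0545 0.948 0 0 0 1.095 1;0.0545 0.948 0 0 0 1.095 1;0.0545 0.948 0 0 0 1.095 1;0.0545 0.948 0 0 0 1.095 1;0.0545 0.948 0 0 0 1.095 1;0.0545 0.948 0 0 0 1.095 1;0.0545 0.948 0 0 0 1.095 1"
}}

```text
t: 14.45
tool_pos: [0.5725, 0.3152, 0.1699]
ee_rot: [[0.988, -0.003, 0.153], [-0.153, -0.001, 0.988], [-0.003, -1.0, -0.002]]
wrist_force: [-0.4, 0.1, 0.5]
grip_width: 1.0
```

{"method": "play_rows", "body": {
  "steps": "0.0545 0.948 0 0 0 1.095 1;0 0 0 0 0 0 1;0 0 0 0 0 0 1"
}}

```text
t: 14.75
tool_pos: [0.5738, 0.338, 0.1702]
ee_rot: [[0.991, -0.003, 0.134], [-0.134, -0.002, 0.991], [-0.003, -1.0, -0.002]]
wrist_force: [1.1, 0.4, -0.0]
grip_width: 0.997
```

Run:
```python
from h import *
d=cam("wrist"); save(d,"w7.png",None,1.4); np.save("w7.npy",d,allow_pickle=True)
s=manip.state(); print(s["tool_pos"],s["ee_rot"].round(4),s["t"],s["grip_width"],s["wrist_force"])
```

```text
[0.57400281 0.33741355 0.17047948] [[ 0.9909 -0.0027  0.1346]
 [-0.1346 -0.0016  0.9909]
 [-0.0024 -1.     -0.0019]] 14.8 0.9951882850943087 [ 1.02513378 -1.00915471  0.13500655]
```

View pics/w7.png

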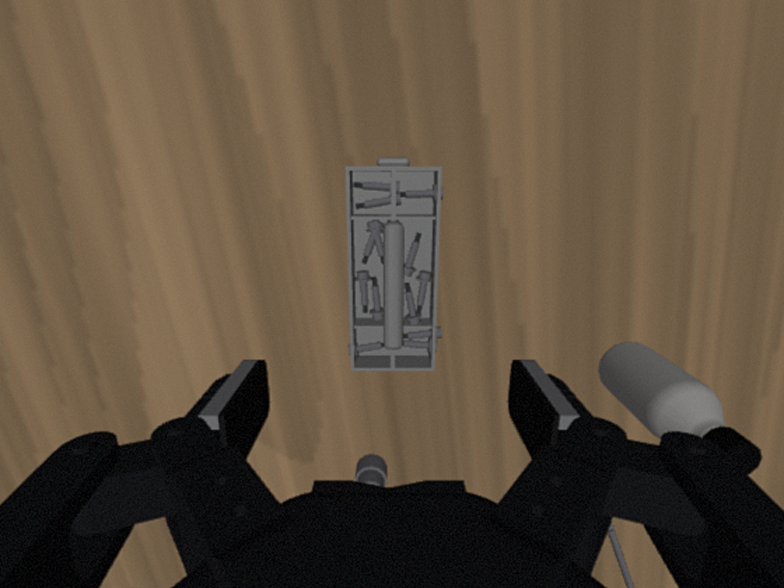

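Tray, square in view: wall corners are at (345,167), (442,167), (434,370) and (353,370). The bar runs from (394,222) to (394,348). The oil bottle is at right, so I'll check its clearance.

Run:
```python
from h import *
d=np.load("w7.npy",allow_pickle=True).item(); T=np.array([.5747,.3383]); a=np.radians(82.27); u=np.array([np.cos(a),np.sin(a)]); v=np.array([-u[1],u[0]])
for n,z,P in (("walls",.024,[(345,167),(442,167),(434,370),(353,370)]),("bar",.060,[(394,221),(394,348)]),("oilbase",.0,[(603,375),(603,375)]),("oiltop",.11,[(705,440),(705,440)])):
    Q=ray(d,np.array(P)/1.4,z)[:,:2]; print(n,((Q-T)@np.c_[u,v]*1e3).round(1).tolist(),((Q.mean(0)-T)@np.c_[u,v]*1e3).round(1))
```

```text
walls [[74.1, 30.2], [74.2, -30.2], [-65.1, -29.8], [-65.3, 28.4]] [ 4.5 -0.4]
bar [[44.8, -0.1], [-32.0, -0.5]] [ 6.4 -0.3]
oilbase [[-81.2, -165.7], [-81.2, -165.7]] [ -81.2 -165.7]
oiltop [[-60.3, -159.0], [-60.3, -159.0]] [ -60.3 -159. ]
```

{"method": "play_rows", "body": {
  "steps": "0.027 0.2 -0.5 0 0 0 0.7;0 0 -1 0 0 0 0.7;0 0 -1 0 0 0 0.7;0 0 -1 0 0 0 0.7;0 0 -0.6 0 0 0 0.7;0 0 -0.26 0 0 0 0.6;0 0 0 0 0 0 0.5;0 0 0 0 0 0 0.4;0 0 0 0 0 0 0.3;0 0 0 0 0 0 0.2;0 0 0 0 0 0 0.1;0 0 0 0 0 0 0.05",
  "force": 60
}}

```text
t: 16.0
tool_pos: [0.5764, 0.3436, 0.0639]
ee_rot: [[0.991, 0.002, 0.134], [-0.134, 0.001, 0.991], [0.002, -1.0, 0.001]]
wrist_force: [0.8, -1.1, 3.7]
grip_width: 0.124
```

{"method": "play_rows", "body": {
  "steps": "0 0 0 0 0 0 0.05;0 0 0 0 0 0 0.05;0 0 0 0 0 0 0.05;0 0 0 0 0 0 0.05",
  "force": 100
}}

```text
t: 16.4
tool_pos: [0.5766, 0.3436, 0.064]
ee_rot: [[0.991, 0.003, 0.135], [-0.135, 0.001, 0.991], [0.002, -1.0, 0.001]]
wrist_force: [0.6, -0.1, 6.3]
grip_width: 0.115
```

{"method": "play_rows", "body": {
  "steps": "0 0 0.4 0 0 0 0.05;0 0 1 0 0 0 0.05;0 0 1 0 0 0 0.05;0 0 1 0 0 0 0.05;0 0 1 0 0 0 0.05;0 0 0 0 0 0 0.05"
}}

```text
t: 17.0
tool_pos: [0.5769, 0.3441, 0.1763]
ee_rot: [[0.991, 0.006, 0.134], [-0.134, 0.002, 0.991], [0.005, -1.0, 0.003]]
wrist_force: [1.6, 0.1, -1.9]
grip_width: 0.118
```

{"method": "play_rows", "body": {
  "steps": "-0.056 -0.962 0 0 0 -1.095 0.05;-0.056 -0.962 0 0 0 -1.095 0.05;-0.056 -0.962 0 0 0 -1.095 0.05;-0.056 -0.962 0 0 0 -1.095 0.05;-0.056 -0.962 0 0 0 -1.095 0.05;-0.056 -0.962 0 0 0 -1.095 0.05;-0.056 -0.962 0 0 0 -1.095 0.05;-0.056 -0.962 0 0 0 -1.095 0.05;-0.056 -0.962 0 0 0 -1.095 0.05;-0.056 -0.962 0 0 0 -1.095 0.05;-0.056 -0.962 0 0 0 -1.095 0.05;-0.056 -0.962 0 0 0 -1.095 0.05"
}}

```text
t: 18.2
tool_pos: [0.557, 0.0539, 0.1711]
ee_rot: [[0.934, -0.004, 0.357], [-0.357, 0.001, 0.934], [-0.004, -1.0, -0.001]]
wrist_force: [1.0, 0.3, -3.5]
grip_width: 0.114
```

{"method": "play_rows", "body": {
  "steps": "-0.056 -0.962 0 0 0 -1.095 0.05;0 0 0 0 0 0 0.05;0 0 0 0 0 0 0.05;0 0 0 0 0 0 0.05"
}}

```text
t: 18.6
tool_pos: [0.5565, 0.0314, 0.172]
ee_rot: [[0.928, -0.002, 0.374], [-0.374, 0.001, 0.928], [-0.002, -1.0, -0.0]]
wrist_force: [0.2, 0.5, -3.2]
grip_width: 0.11
```

Run:
```python
from h import *
d=cam("wrist"); save(d,"w8.png",None,1.4); np.save("w8.npy",d,allow_pickle=True)
s=manip.state(); print(s["tool_pos"],s["ee_rot"].round(4),s["t"],s["grip_width"],s["wrist_force"],s["moment"])
```

```text
[0.5567294  0.03158739 0.17225609] [[ 9.278e-01 -1.400e-03  3.731e-01]
 [-3.731e-01  5.000e-04  9.278e-01]
 [-1.500e-03 -1.000e+00 -0.000e+00]] 18.65 0.1140352680547694 [-0.73999935 -0.13167623 -2.33639215] [ 0.00745516 -0.01649482 -0.03196212]
```

View pics/w8.png

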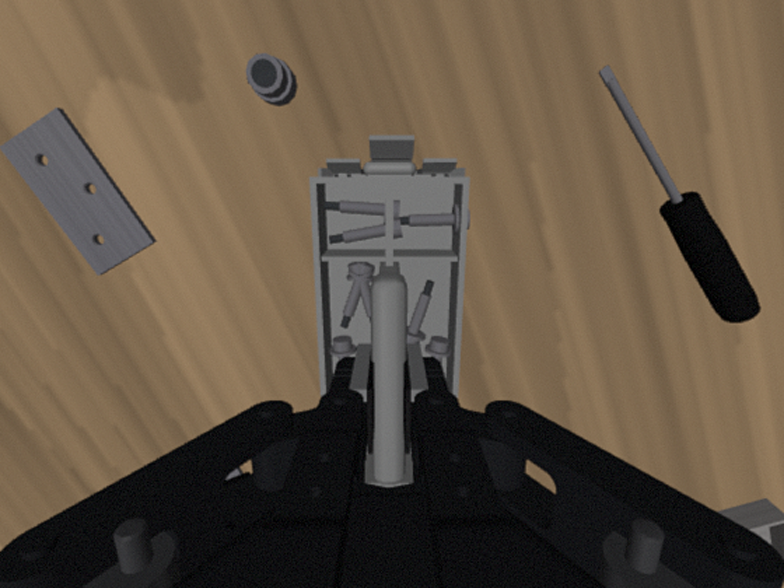

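Tray is held level over the case: its far wall corners are at about (311,175) and (469,175), and the clip tip is at (392,137).

Run:
```python
from h import *
d=np.load("w8.npy",allow_pickle=True).item(); T=np.array([.5572,.0306]); a=np.radians(68.03); u=np.array([np.cos(a),np.sin(a)]); v=np.array([-u[1],u[0]])
g=cv2.cvtColor(d["pixels"],cv2.COLOR_RGB2GRAY).astype(int)
print(g[90:135,240].tolist()); print(g[125:131,215:345].mean(0).astype(int).tolist())
for n,z,P in (("wall",.132,[(311,176),(469,176)]),("clip",.08,[(392,137),(392,137)]),("bar",.168,[(390,277),(388,478)])):
    Q=ray(d,np.array(P)/1.4,z)[:,:2]; print(n,((Q-T)@np.c_[u,v]*1e3).round(1).tolist())
```

```text
[93, 96, 95, 94, 96, 98, 102, 98, 98, 100, 98, 95, 96, 97, 101, 99, 99, 102, 105, 103, 104, 104, 105, 115, 121, 113, 76, 61, 61, 63, 62, 62, 62, 67, 71, 50, 88, 124, 123, 122, 121, 120, 121, 118, 121]
[113, 112, 112, 111, 112, 112, 118, 118, 118, 119, 119, 117, 117, 118, 115, 110, 110, 112, 112, 111, 111, 112, 113, 115, 106, 104, 110, 122, 121, 121, 121, 121, 119, 105, 104, 110, 118, 121, 121, 122, 121, 121, 122, 121, 121, 120, 117, 117, 122, 121, 121, 120, 121, 121, 121, 120, 122, 121, 121, 122, 121, 121, 121, 121, 121, 120, 121, 120, 120, 121, 121, 120, 120, 121, 120, 121, 120, 121, 119, 115, 115, 121, 121, 121, 120, 120, 122, 121, 120, 121, 120, 121, 119, 111, 109, 110, 116, 121, 121, 120, 119, 120, 112, 105, 106, 110, 116, 115, 114, 113, 114, 114, 114, 114, 114, 114, 115, 117, 118, 117, 114, 108, 108, 107, 106, 107, 105, 105, 105, 104]
wall [[69.5, 31.7], [69.6, -27.6]]
clip [[87.7, 1.0], [87.7, 1.0]]
bar [[39.5, 2.0], [-35.3, 2.6]]
```

{"method": "play_rows", "body": {
  "steps": "0.026 -0.01 -0.4 0 0 0 0.05;0 0 -0.4 0 0 0 0.05;0 0 -0.4 0 0 0 0.05;0 0 -0.3 0 0 0 0.05;0 0 -0.2 0 0 0 0.05;0 0 -0.2 0 0 0 0.05;0 0 0 0 0 0 0.05",
  "force": 110
}}

```text
t: 19.35
tool_pos: [0.5575, 0.0304, 0.1246]
ee_rot: [[0.927, -0.001, 0.374], [-0.374, 0.0, 0.927], [-0.001, -1.0, -0.0]]
wrist_force: [-0.4, 0.5, -2.7]
grip_width: 0.113
```

{"method": "play_rows", "body": {
  "steps": "0 0 -0.12 0 0 0 0.05;0 0 -0.12 0 0 0 0.05;0 0 -0.12 0 0 0 0.05;0 0 0 0 0 0 0.05"
}}

```text
t: 19.75
tool_pos: [0.5583, 0.0305, 0.1165]
ee_rot: [[0.927, 0.001, 0.374], [-0.374, 0.0, 0.927], [0.001, -1.0, 0.001]]
wrist_force: [1.0, 2.8, -0.6]
grip_width: 0.113
```

{"method": "play_rows", "body": {
  "steps": "0 0 -0.1 0 0 0 0.05;0 0 -0.1 0 0 0 0.05;0 0 0 0 0 0 0.05"
}}

```text
t: 20.05
tool_pos: [0.5593, 0.0303, 0.1139]
ee_rot: [[0.928, 0.004, 0.374], [-0.374, -0.001, 0.928], [0.004, -1.0, 0.001]]
wrist_force: [-1.5, 1.2, 13.3]
grip_width: 0.112
```

{"method": "play_rows", "body": {
  "steps": "0 0 -0.1 0 0 0 0.05;0 0 0 0 0 0 0.05"
}}

```text
t: 20.25
tool_pos: [0.5592, 0.0303, 0.1115]
ee_rot: [[0.928, 0.004, 0.374], [-0.374, -0.001, 0.928], [0.004, -1.0, 0.001]]
wrist_force: [0.1, 0.6, 6.2]
grip_width: 0.115
```

{"method": "play_rows", "body": {
  "steps": "0 0 -0.1 0 0 0 0.05;0 0 0 0 0 0 0.05"
}}

```text
t: 20.45
tool_pos: [0.5581, 0.0303, 0.1062]
ee_rot: [[0.927, 0.001, 0.374], [-0.374, -0.0, 0.927], [0.001, -1.0, 0.0]]
wrist_force: [1.4, 0.1, -7.3]
grip_width: 0.112
```

{"method": "play_rows", "body": {
  "steps": "0 0 -0.1 0 0 0 0.05;0 0 -0.1 0 0 0 0.05;0 0 0 0 0 0 0.05;0 0 0 0 0 0 0.05"
}}

```text
t: 20.85
tool_pos: [0.5578, 0.0302, 0.1029]
ee_rot: [[0.927, -0.0, 0.374], [-0.374, -0.0, 0.927], [-0.0, -1.0, -0.0]]
wrist_force: [-3.1, -1.1, 12.4]
grip_width: 0.11
```

{"method": "play_rows", "body": {
  "steps": "0 0 -0.1 0 0 0 0.05;0 0 0 0 0 0 0.05;0 0 0 0 0 0 0.05"
}}

```text
t: 21.15
tool_pos: [0.5578, 0.0302, 0.1028]
ee_rot: [[0.928, 0.001, 0.374], [-0.374, -0.001, 0.928], [0.001, -1.0, -0.0]]
wrist_force: [-5.3, -0.3, 27.0]
grip_width: 0.112
```

Stiff stop at TCP z 0.1028 m (expected 0.103) with 27 N of push. I'll use the last picture to check both clips.

Run:
```python
from h import *
ds=cam("scene"); dw=cam("wrist"); dt=cam("top")
f=lambda d,x,y,w,h,s: cv2.resize(np.ascontiguousarray(d["pixels"][y:y+h,x:x+w,::-1]),None,fx=s,fy=s,interpolation=cv2.INTER_CUBIC)
a=f(ds,240,150,110,120,3.6); b=f(dw,180,50,200,216,2)
o=np.zeros((600,800,3),np.uint8); o[:432,:396]=a; o[:432,400:800]=b
cv2.imwrite("pics/end.png",cv2.convertScaleAbs(o[:432],alpha=1.6))
s=manip.state(); print(s["tool_pos"],s["wrist_force"],s["t"],s["grip_width"])
```

```text
[0.55777006 0.030186   0.10280409] [-7.11546925e+00  2.58021530e-02  2.83797266e+01] 21.3 0.11129157894423933
```

View pics/end.png

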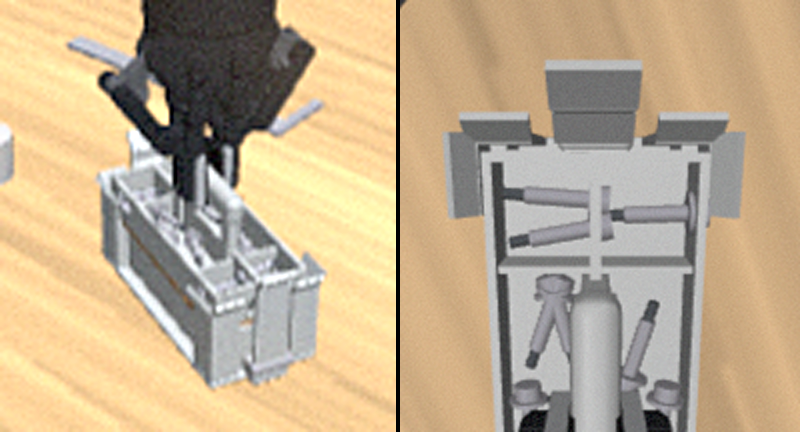

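Both clips stand upright, and the far clip's hook (590,140) covers the lug. The tray sits level between the posts with the separator edge just under it. A short settle, then I hand in.

{"method": "play_rows", "body": {
  "steps": "0 0 0 0 0 0 0.05;0 0 0 0 0 0 0.05;0 0 0 0 0 0 0.05;0 0 0 0 0 0 0.05;0 0 0 0 0 0 0.05"
}}

```text
t: 21.8
tool_pos: [0.5578, 0.0302, 0.1028]
ee_rot: [[0.928, 0.001, 0.374], [-0.374, -0.001, 0.928], [0.001, -1.0, -0.0]]
wrist_force: [-6.8, -0.6, 27.8]
grip_width: 0.112
```

Run:
```python
from bench import manip
s=manip.state(); print(s["tool_pos"],s["wrist_force"],s["t"])
print(manip.close_job())
```

```text
[0.5577715  0.03019968 0.10281845] [-6.76316128 -0.55767172 27.76967204] 21.8
the job is handed in; nothing more can be done
None
```

The case is closed and the job was handed in at t = 21.8 s, with the arm still holding the tray down; no verdict was reported.

- **How it went:** I first squeezed the case lightly by its side walls to square it to the jaws. Then I laid the separator on the rim, let go and rose clear, and pressed the tray down by its grip bar. The push peaked at about 13 N and then dropped suddenly as the clips passed.
- **Separator check:** Before the tray went on, the wrist camera showed it flat between all four posts, about 1.5 mm off the case centre along its length and under 1 mm across.
- **Final checks:** The tool stopped hard at z = 0.1028 m (0.103 m expected for the tray home) with a steady 28 N of push. The last pictures show both clips upright and the tray level; only the far clip's hook could be seen over its lug.
- **Disagreements:**
  - Estimates of the tray's position along its length differed by up to 2 mm depending on which feature I measured. That was within the lead-in.
  - A sideways force of about 7 N remains at the wrist, steady at hand-in.
- **Not measured:** I did not measure the bystanders' final positions, but the planned paths kept clear of them.

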